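# Close the two-pin test-block fixture with its top plate

## Task

Close the two-pin fixture on the bench over its test block: take the longer of the two aluminium plates by its upright grip, keep it level, and lower it over both guide pins until it lies fully home on the fixture's rails. Carry it all the way down in the gripper rather than dropping it, then let go, and leave the shorter plate where it lies.

Things in the scene. Friction and masses are not known exactly. Their poses are not given: they have to be found in the camera images.
- fixture: Steel base fixed to the bench, 96 x 200 x 20 mm (x, y, z); origin: centre of its underside, z up. Two dark guide pins at y = -60 and +60 mm, x = 0: 16 mm thick up to z = 46 mm, tapering to 5 mm at the tips, z = 64 mm. Two rails across its ends (y = -88 and +88 mm), tops at z = 32 mm: the plate's underside seats there. Between the pins a fixed round test block, top at z = 28 mm.
- top_plate: The plate to fit: loose aluminium, 76 x 190 x 12 mm (x, y, z), flat on the bench, 0.4 to 0.75 kg; origin: centre of its underside, z up. Two 26 mm through holes at y = -60 and +60 mm. Mid-top stands a dark steel grip block, 24 mm in x, 56 mm in y, from z = 12 to 62 mm: pinch it across its 24 mm. Same either way round (half a turn).
- short_plate: Bystander, not to be disturbed: a like plate that does not fit, 76 x 130 x 12 mm (x, y, z), holes 76 mm apart, with a grip block 24 x 42 mm up to z = 62 mm; flat on the bench; origin: centre of its underside.

How it is judged:
By the outcome, as a careful person would: the job done as asked, in the order asked, and still so for the second after the job is handed in, with the robot touching nothing.
It also fails if it takes over 42 s, if anything falls off the work surface, if the arm or the gripper's body presses on something with over 40 N, if the wrist force passes 120 N, or if a joint passes its speed limit or range.

## Robot

A 6-joint arm with a two-finger parallel gripper is mounted at the origin on the work surface. World frame = base frame: x ahead of the robot, y to its left, z up, the work surface at z = 0. Lengths are in m, angles in rad, forces in N, time in s.
With the tool pointing down it reaches from about 0.35 to 0.975 m from the base axis. Payload 4.9 kg.
Tool frame: the origin (TCP) lies where the fingers leave the gripper's body, on its centre line; the fingertips stand 73 mm ahead of it and the grasp point (between the pads) lies 54 mm ahead of it; z points along the fingers, y is the line along which they close (so a half turn about z gives the same grasp; the last joint's range is limited). The gripper opens to 85 mm and grips with 20 to 120 N. Pads are 22 mm wide; open, the fingers measure 114 mm over their backs; the gripper's body (76 mm by 85 mm) begins 54 mm behind the grasp point. The pads swing forward as they close: fully open they stand 13 mm farther back than shut.
Start: joints at [1.114, 0.053, 1.613, -0, 1.476, -0.119], TCP at [0.207, 0.59, 0.304] pointing down, gripper open.
Joint ranges: [-3.01, 3.01], [-1.01, 2.22], [0.06, 2.58], [-1.02, 4.17], [0.09, 2.62], [-3.14, 3.14]. Speed limits (rad/s): [2.57, 2.57, 3.14, 3.14, 3.14, 3.14].

## Interface

Orientations are given as a rotation vector (axis times angle).
In Python, from rig import sensors, vision, ticket gives the robot as it stands.
- The arm moves only by the tool servo_tool, never from a script. Its argument "motion" is a list of rows, each an object of numbers: "claw": the finger opening in m, from 0 to 0.0854; "x", "y", "z": the shift along the tool's x, y, z in m; "rx", "ry", "rz": the turn, a rotation vector about the tool's x, y, z in degrees. A call has 1 to 8 rows; each row is the pose to reach, as a shift and turn from the pose commanded when the call began, along the tool's axes at that moment; what a row does not reach only later rows make up. A row lasts 1/10 s, in which the tool goes at most 50 mm and 8.59 degrees, less where a joint would pass 70% of its speed; a pose out of reach is approached as far as the arm can. A call with a gripper value outside its range is refused whole. The fingers move at their own pace and stop on an object; "grip_force" is the grip in N (left out, the last holds). Time passes only in rows, so rows that repeat a pose let the fingers close. It gives the time, the measured TCP pose, the force, the opening and the grip force at its end, in the units of the state.
- sensors.get_obs(): the state, without advancing time (a new reading comes with each control period).
- vision.grab_frame(name): name is "side" or "top" or "wrist"; returns the picture (384x512x3 uint8, red, green, blue); there is no depth.
- vision.get_calibration(name): a dict with "mtx" (3x3 intrinsics, pixels), "k1" (the pictures are not rectified: a ray, as slopes to the right and down, at radius r is drawn at 1 + k1 r^2 times it, then the intrinsics apply), "R" (3x3) and "t" (3): a world point X has camera coordinates R X + t. Camera axes: x right, y down, z forward; pixel columns grow to the right and rows downward; lengths in m; the calibration is good to about 2 mm. A picture is of the moment at which its call begins: read the wrist's pose just before it. get_calibration takes no time and is no camera call; for the wrist camera it gives the pose at the moment of the call.
- ticket.close_job(): hands the job in; it is judged then, once.
The state is a dict: "clock": time; "joint_positions": joint angles; "dq": joint speeds; "effort": joint torques, N m; "tool_pos": TCP position; "tcp_rot": TCP orientation; "ft_force": force on the tool from outside, world axes, zero at the start; "torque": the same for the moment, N m; "width": opening from 0.0 (shut) to 1.0 (fully open); "gripper_force": force on a finger pad.
Only numpy, scipy, OpenCV 4.12 (cv2) and the standard library are available. Lean on these libraries where they do the work, as an engineer would, in place of code of your own. Each camera call takes 0.05 s, during which the arm holds its last target. There are 200 camera calls.

## Working session

There is one attempt and no reset: what is moved stays moved. The work goes in short steps, Python scripts to look and compute and a tool call to move; the robot and the scene stay as the last step left them, time stands still between calls to the robot, and variables do not carry over. Pictures are saved under pics/ and viewed, at most 10 in all, crops included, and the job is handed in when it is done.

Besides the shell and the picture viewer there is one more tool, called after ">>>" as a command line: name --argument value ..., lists and objects as JSON in quotes. servo_tool: Moves the arm, as the interface text tells. Its arguments: {"type":"object","properties":{"motion":{"type":"array","items":{"type":"object","properties":{"claw":{"type":"number"},"x":{"type":"number"},"y":{"type":"number"},"z":{"type":"number"},"rx":{"type":"number"},"ry":{"type":"number"},"rz":{"type":"number"}}}},"grip_force":{"type":"number"}},"required":["motion"]}

```bash
mkdir -p pics; python3 - <<'E'
from rig import sensors, vision
import cv2,numpy as np
o=sensors.get_obs();print(o)
for n in("top","side"):
    cv2.imwrite(f"pics/{n}0.png",cv2.resize(vision.grab_frame(n)[:,:,::-1],(800,600),interpolation=cv2.INTER_CUBIC))
    print(n,vision.get_calibration(n))
E
```

```text
{'clock': 0.0, 'joint_positions': array([ 1.11405117e+00,  5.33278731e-02,  1.61428314e+00, -3.59838553e-05,
        1.47599199e+00, -1.18988416e-01]), 'dq': array([ 9.77595504e-04, -4.87953163e-05, -9.37561334e-04,  2.89180318e-04,
       -4.27378039e-04,  1.52162893e-03]), 'effort': array([-5.26098611e-04, -3.93680227e+01, -3.70180964e+01, -1.71933652e-04,
        6.87126463e-03,  1.80345999e-06]), 'tool_pos': array([0.20689736, 0.58926128, 0.30268733]), 'tcp_rot': array([-5.27933051e-01, -3.09637074e+00,  3.04335700e-03]), 'ft_force': array([-0.68199601,  0.27429318, -0.7544951 ]), 'torque': array([-0.02864836,  0.05664492, -0.01319156]), 'gripper_force': 0.0, 'width': 0.9976405042158085}
top {'mtx': array([[394.78218064,   0.        , 248.40070319],
       [  0.        , 394.78218064, 191.50813674],
       [  0.        ,   0.        ,   1.        ]]), 'k1': -0.09715030536127772, 'R': array([[-0.02046644, -0.99978633,  0.00290158],
       [-0.99187953,  0.01994004, -0.12560808],
       [ 0.12552339, -0.00544877, -0.9920757 ]]), 't': array([0.01322671, 0.52658352, 0.9326347 ])}
side {'mtx': array([[419.53523023,   0.        , 250.43031548],
       [  0.        , 419.53523023, 196.13423728],
       [  0.        ,   0.        ,   1.        ]]), 'k1': -0.11163307584967189, 'R': array([[ 0.72912482, -0.68434208,  0.00727479],
       [-0.45478048, -0.49242951, -0.74208348],
       [ 0.51142127,  0.53776305, -0.670268  ]]), 't': array([-0.39987159,  0.26699836,  0.96553081])}
```

View pics/top0.png

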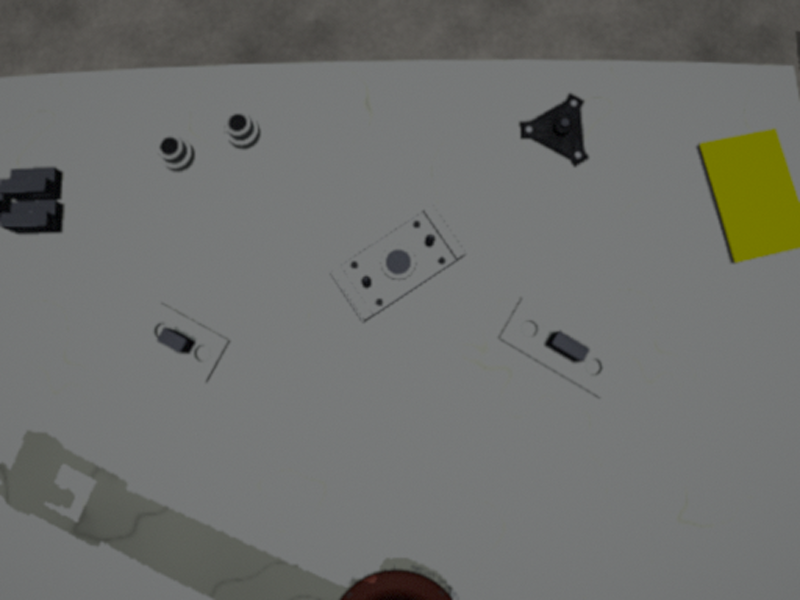

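View pics/side0.png

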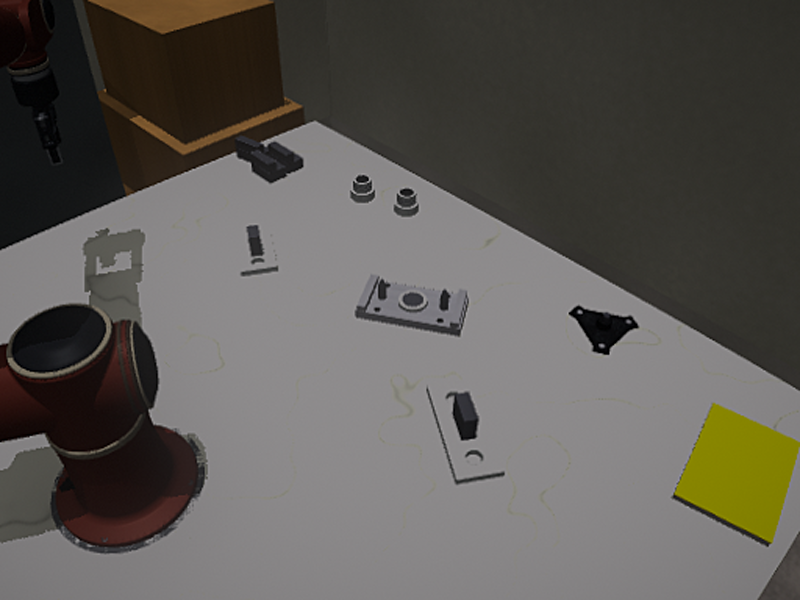

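The top view shows the long plate on the right, with its grip at about (567,347) and holes at (529,328) and (594,367). The short plate is on the left at about (177,341). The fixture is in the middle, with pins at (430,240) and (366,282). In the side view the pin tips are at (445,290) and (381,280), and the long plate's holes are at (453,397) and (474,458).

```bash
cat > h.py <<'E'
import numpy as np, cv2
from rig import sensors, vision
from scipy.spatial.transform import Rotation as Ro
def ray(c,uv):
    m=c["mtx"];k=c["k1"]
    s=cv2.undistortPoints(np.array([[uv]],float),m,np.array([k,0,0,0.]))[0,0]
    R=c["R"];return -R.T@c["t"], R.T@np.array([s[0],s[1],1])
def at(c,uv,z):
    o,d=ray(c,uv);return o+d*(z-o[2])/d[2]
def proj(c,X):
    return cv2.projectPoints(np.array([X],float).reshape(-1,1,3),cv2.Rodrigues(c["R"])[0],np.array(c["t"]),c["mtx"],np.array([c["k1"],0,0,0.]))[0][:,0]
E
python3 - <<'E'
from h import *
f=512/800
def P(n,u,v,z): return at(vision.get_calibration(n),((u+.5)*f-.5,(v+.5)*f-.5),z)
def pr(l,a,b):
    d=b-a;print(l,a.round(4),b.round(4),'mid',((a+b)/2).round(4),'len',np.hypot(*d[:2]).round(4),'yaw of +y axis dir deg',np.degrees(np.arctan2(d[1],d[0])).round(2))
pr('plate top',P('top',529,328,.012),P('top',594,367,.012))
pr('plate side',P('side',453,397,.012),P('side',474,458,.012))
pr('plate edge top',P('top',499,338,.012),P('top',600,398,.012))
pr('pins top',P('top',430,240,.055),P('top',366,282,.055))
pr('pins side',P('side',445,290,.064),P('side',381,280,.064))
pr('fix corner top',P('top',331,273,.032),P('top',363,321,.032))
print(P('top',398,261,.028),P('side',413,300,.028))
print(Ro.from_rotvec(sensors.get_obs()['tcp_rot']).as_matrix().round(3))
c=vision.get_calibration('wrist');print(c,(-c['R'].T@c['t']))
E
```

```text
plate top [ 0.479  -0.2216  0.012 ] [ 0.414  -0.3241  0.012 ] mid [ 0.4465 -0.2729  0.012 ] len 0.1213 yaw of +y axis dir deg -122.35
plate side [ 0.4793 -0.2223  0.012 ] [ 0.4139 -0.3272  0.012 ] mid [ 0.4466 -0.2747  0.012 ] len 0.1236 yaw of +y axis dir deg -121.96
plate edge top [ 0.464  -0.1726  0.012 ] [ 0.3646 -0.3312  0.012 ] mid [ 0.4143 -0.2519  0.012 ] len 0.1873 yaw of +y axis dir deg -122.08
pins top [ 0.6157 -0.0638  0.055 ] [0.5518 0.0365 0.055 ] mid [ 0.5838 -0.0136  0.055 ] len 0.1189 yaw of +y axis dir deg 122.53
pins side [ 0.6212 -0.0654  0.064 ] [0.5541 0.0356 0.064 ] mid [ 0.5876 -0.0149  0.064 ] len 0.1213 yaw of +y axis dir deg 123.63
fix corner top [0.5709 0.0922 0.032 ] [0.4939 0.0429 0.032 ] mid [0.5324 0.0675 0.032 ] len 0.0914 yaw of +y axis dir deg -147.35
[ 0.58870605 -0.01397174  0.028     ] [ 0.58775017 -0.01694114  0.028     ]
[[-0.943  0.331 -0.001]
 [ 0.331  0.943 -0.002]
 [ 0.    -0.002 -1.   ]]
{'mtx': array([[316.94914802,   0.        , 253.84725854],
       [  0.        , 316.94914802, 199.61091339],
       [  0.        ,   0.        ,   1.        ]]), 'k1': 0.01299614922647152, 'R': array([[ 0.33130204,  0.94352398, -0.00121113],
       [ 0.89315405, -0.3132012 ,  0.3227706 ],
       [ 0.30416247, -0.10801628, -0.94647645]]), 't': array([-0.62488967, -0.04278128,  0.37983332])} [0.12970645 0.61722742 0.37255501]
```

>>> servo_tool --motion '[{"claw": 0.085,"x": -0.377,"y": -0.281,"z": 0,"rz": 51},{"claw": 0.085,"x": -0.377,"y": -0.281,"z": 0,"rz": 51},{"claw": 0.085,"x": -0.377,"y": -0.281,"z": 0,"rz": 51},{"claw": 0.085,"x": -0.377,"y": -0.281,"z": 0,"rz": 51},{"claw": 0.085,"x": -0.377,"y": -0.281,"z": 0,"rz": 51},{"claw": 0.085,"x": -0.377,"y": -0.281,"z": 0,"rz": 51},{"claw": 0.085,"x": -0.377,"y": -0.281,"z": 0,"rz": 51},{"claw": 0.085,"x": -0.377,"y": -0.281,"z": 0,"rz": 51}]'

```text
schema error: expected keys claw, x, y, z, rx, ry, rz
```

>>> servo_tool --motion '[{"claw": 0.085,"x": -0.377,"y": -0.281,"z": 0,"rx": 0,"ry": 0,"rz": 51},{"claw": 0.085,"x": -0.377,"y": -0.281,"z": 0,"rx": 0,"ry": 0,"rz": 51},{"claw": 0.085,"x": -0.377,"y": -0.281,"z": 0,"rx": 0,"ry": 0,"rz": 51},{"claw": 0.085,"x": -0.377,"y": -0.281,"z": 0,"rx": 0,"ry": 0,"rz": 51},{"claw": 0.085,"x": -0.377,"y": -0.281,"z": 0,"rx": 0,"ry": 0,"rz": 51},{"claw": 0.085,"x": -0.377,"y": -0.281,"z": 0,"rx": 0,"ry": 0,"rz": 51},{"claw": 0.085,"x": -0.377,"y": -0.281,"z": 0,"rx": 0,"ry": 0,"rz": 51},{"claw": 0.085,"x": -0.377,"y": -0.281,"z": 0,"rx": 0,"ry": 0,"rz": 51}]'

```text
clock: 0.9
tool_pos: [0.431, 0.2559, 0.3035]
tcp_rot: [-1.81, -2.568, 0.0]
ft_force: [1.1, 0.6, 0.3]
width: 0.996
gripper_force: 0.0
```

```bash
cat >> h.py <<'E'
def go(x,y,z,yaw):
    o=sensors.get_obs();R=Ro.from_rotvec(o['tcp_rot']).as_matrix()
    a=np.radians(yaw);ty=np.array([np.cos(a),np.sin(a),0]);tz=np.array([0,0,-1.]);T=np.c_[np.cross(ty,tz),ty,tz]
    print('shift',(R.T@(np.array([x,y,z])-o['tool_pos'])).round(4),'rot',np.degrees(Ro.from_matrix(R.T@T).as_rotvec()).round(2))
E
python3 -c "
from h import *
go(.4465,-.273,.25,-32)"
```

```text
shift [-0.5033 -0.1632  0.0536] rot [-1.000e-02  0.000e+00  5.165e+01]
```

>>> servo_tool --motion '[{"claw": 0.085,"x": -0.503,"y": -0.163,"z": 0.0535,"rx": 0,"ry": 0,"rz": 51.6},{"claw": 0.085,"x": -0.503,"y": -0.163,"z": 0.0535,"rx": 0,"ry": 0,"rz": 51.6},{"claw": 0.085,"x": -0.503,"y": -0.163,"z": 0.0535,"rx": 0,"ry": 0,"rz": 51.6},{"claw": 0.085,"x": -0.503,"y": -0.163,"z": 0.0535,"rx": 0,"ry": 0,"rz": 51.6},{"claw": 0.085,"x": -0.503,"y": -0.163,"z": 0.0535,"rx": 0,"ry": 0,"rz": 51.6},{"claw": 0.085,"x": -0.503,"y": -0.163,"z": 0.0535,"rx": 0,"ry": 0,"rz": 51.6},{"claw": 0.085,"x": -0.503,"y": -0.163,"z": 0.0535,"rx": 0,"ry": 0,"rz": 51.6},{"claw": 0.085,"x": -0.503,"y": -0.163,"z": 0.0535,"rx": 0,"ry": 0,"rz": 51.6}]'

```text
clock: 1.7
tool_pos: [0.4416, -0.1419, 0.2632]
tcp_rot: [2.747, 1.524, 0.001]
ft_force: [1.0, -0.2, -0.5]
width: 0.998
gripper_force: 0.0
```

```bash
python3 -c "
from h import *
go(.4465,-.273,.25,-32)"
```

```text
shift [-0.1086  0.0736  0.0132] rot [ 0.01 -0.01  0.02]
```

>>> servo_tool --motion '[{"claw": 0.085,"x": -0.1085,"y": 0.0735,"z": 0.013,"rx": 0,"ry": 0,"rz": 0},{"claw": 0.085,"x": -0.1085,"y": 0.0735,"z": 0.013,"rx": 0,"ry": 0,"rz": 0},{"claw": 0.085,"x": -0.1085,"y": 0.0735,"z": 0.013,"rx": 0,"ry": 0,"rz": 0},{"claw": 0.085,"x": -0.1085,"y": 0.0735,"z": 0.013,"rx": 0,"ry": 0,"rz": 0},{"claw": 0.085,"x": -0.1085,"y": 0.0735,"z": 0.013,"rx": 0,"ry": 0,"rz": 0}]'

```text
clock: 2.2
tool_pos: [0.4468, -0.271, 0.2499]
tcp_rot: [-2.747, -1.521, 0.0]
ft_force: [-0.7, 0.9, -0.2]
width: 0.995
gripper_force: 0.0
```

```bash
python3 - <<'E'
from h import *
c=vision.get_calibration('wrist')
im=vision.grab_frame('wrist')[:,:,::-1]
cv2.imwrite('pics/w1.png',cv2.resize(im,(800,600),interpolation=cv2.INTER_CUBIC))
np.savez('w1.npz',**c)
go(.4465,-.273,.25,-32)
E
```

```text
shift [-0.0025  0.001   0.0001] rot [-0.07 -0.03  0.04]
```

View pics/w1.png

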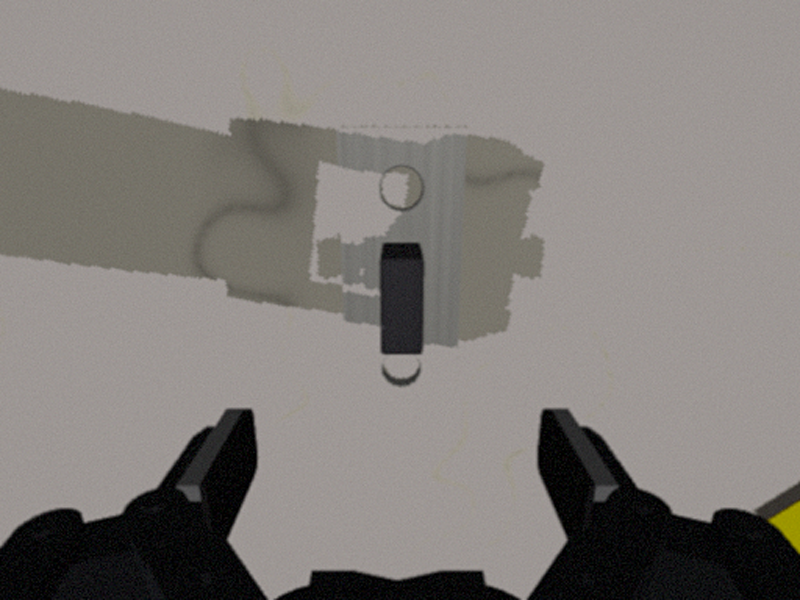

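Wrist view: the grip's top face spans u 381–423 and v 258–353. The holes are at (401.5,188) and about (401.5,364), so the alignment looks near right.

```bash
python3 - <<'E'
from h import *
c=dict(np.load('w1.npz'));f=.64
q=lambda u,v,z:at(c,((u+.5)*f-.5,(v+.5)*f-.5),z)
P=[q(381,258,.062),q(423,258,.062),q(381,353,.062),q(423,353,.062)]
print(np.round(P,4),np.mean(P,0).round(4),'w',np.linalg.norm(P[0]-P[1]).round(4),'l',np.linalg.norm(P[0]-P[2]).round(4))
d=(P[2]+P[3]-P[0]-P[1]);print('axis',np.degrees(np.arctan2(d[1],d[0])))
for h in((401.5,188),(401.5,363)):print(q(*h,.012).round(4))
e=q(340,127,.012)-q(467,127,.012);print('end edge',np.linalg.norm(e),np.degrees(np.arctan2(e[1],e[0])))
E
```

```text
[[ 0.4543 -0.2442  0.062 ]
 [ 0.4731 -0.256   0.062 ]
 [ 0.4248 -0.2902  0.062 ]
 [ 0.445  -0.3028  0.062 ]] [ 0.4493 -0.2733  0.062 ] w 0.0222 l 0.0546
axis -121.83861887729813
[ 0.4807 -0.2229  0.012 ]
[ 0.4197 -0.3212  0.012 ]
end edge 0.07381805888307927 147.96474940996058
```

>>> servo_tool --motion '[{"claw": 0.085,"x": -0.0035,"y": 0.003,"z": 0.04,"rx": 0,"ry": 0,"rz": 0},{"claw": 0.085,"x": -0.0035,"y": 0.003,"z": 0.08,"rx": 0,"ry": 0,"rz": 0},{"claw": 0.085,"x": -0.0035,"y": 0.003,"z": 0.11,"rx": 0,"ry": 0,"rz": 0},{"claw": 0.085,"x": -0.0035,"y": 0.003,"z": 0.11,"rx": 0,"ry": 0,"rz": 0},{"claw": 0.085,"x": -0.0035,"y": 0.003,"z": 0.11,"rx": 0,"ry": 0,"rz": 0}]'

```text
clock: 2.75
tool_pos: [0.4481, -0.2744, 0.1411]
tcp_rot: [-2.746, -1.526, 0.0]
ft_force: [-0.4, -0.4, 0.8]
width: 0.995
gripper_force: 0.0
```

```bash
python3 - <<'E'
from h import *
go(.449,-.2735,.094,-32)
E
```

```text
shift [0.0012 0.0003 0.0471] rot [-0.02 -0.01  0.14]
```

>>> servo_tool --motion '[{"claw": 0.085,"x": 0.001,"y": 0,"z": 0.025,"rx": 0,"ry": 0,"rz": 0},{"claw": 0.085,"x": 0.001,"y": 0,"z": 0.046,"rx": 0,"ry": 0,"rz": 0},{"claw": 0.085,"x": 0.001,"y": 0,"z": 0.046,"rx": 0,"ry": 0,"rz": 0},{"claw": 0.04,"x": 0.001,"y": 0,"z": 0.046,"rx": 0,"ry": 0,"rz": 0},{"claw": 0.026,"x": 0.001,"y": 0,"z": 0.046,"rx": 0,"ry": 0,"rz": 0},{"claw": 0.015,"x": 0.001,"y": 0,"z": 0.046,"rx": 0,"ry": 0,"rz": 0},{"claw": 0.01,"x": 0.001,"y": 0,"z": 0.046,"rx": 0,"ry": 0,"rz": 0},{"claw": 0.01,"x": 0.001,"y": 0,"z": 0.046,"rx": 0,"ry": 0,"rz": 0}]' --grip_force 80

```text
clock: 3.55
tool_pos: [0.4488, -0.2749, 0.0959]
tcp_rot: [2.746, 1.524, 0.0]
ft_force: [-0.4, 0.8, 6.2]
width: 0.268
gripper_force: 81.1
```

>>> servo_tool --motion '[{"claw": 0.01,"x": 0,"y": 0,"z": 0,"rx": 0,"ry": 0,"rz": 0},{"claw": 0.01,"x": 0,"y": 0,"z": 0,"rx": 0,"ry": 0,"rz": 0},{"claw": 0.01,"x": 0,"y": 0,"z": 0,"rx": 0,"ry": 0,"rz": 0},{"claw": 0.01,"x": 0,"y": 0,"z": 0,"rx": 0,"ry": 0,"rz": 0},{"claw": 0.01,"x": 0,"y": 0,"z": 0,"rx": 0,"ry": 0,"rz": 0}]'

```text
clock: 4.05
tool_pos: [0.4487, -0.2749, 0.0959]
tcp_rot: [2.747, 1.524, 0.0]
ft_force: [-2.4, 2.5, 6.0]
width: 0.266
gripper_force: 81.0
```

Gripped. Lifting.

>>> servo_tool --motion '[{"claw": 0.01,"x": 0,"y": 0,"z": -0.01,"rx": 0,"ry": 0,"rz": 0},{"claw": 0.01,"x": 0,"y": 0,"z": -0.03,"rx": 0,"ry": 0,"rz": 0},{"claw": 0.01,"x": 0,"y": 0,"z": -0.06,"rx": 0,"ry": 0,"rz": 0},{"claw": 0.01,"x": 0,"y": 0,"z": -0.09,"rx": 0,"ry": 0,"rz": 0},{"claw": 0.01,"x": 0,"y": 0,"z": -0.12,"rx": 0,"ry": 0,"rz": 0},{"claw": 0.01,"x": 0,"y": 0,"z": -0.14,"rx": 0,"ry": 0,"rz": 0},{"claw": 0.01,"x": 0,"y": 0,"z": -0.14,"rx": 0,"ry": 0,"rz": 0}]'

```text
clock: 4.75
tool_pos: [0.4493, -0.2753, 0.2374]
tcp_rot: [2.743, 1.522, 0.003]
ft_force: [0.6, -0.3, -5.9]
width: 0.269
gripper_force: 79.9
```

```bash
python3 - <<'E'
from h import *
c=vision.get_calibration('wrist')
im=vision.grab_frame('wrist')[:,:,::-1]
cv2.imwrite('pics/w2.png',cv2.resize(im,(800,600),interpolation=cv2.INTER_CUBIC))
np.savez('w2.npz',**c)
o=sensors.get_obs();print(o['tool_pos'],o['ft_force'],o['torque'],o['width'])
np.savez('o2.npz',p=o['tool_pos'],r=o['tcp_rot'])
go(.587,-.0145,.236,33)
E
```

```text
[ 0.44844437 -0.27465248  0.23498338] [-0.22213993  0.24422749 -7.78178805] [ 0.04443098 -0.03770737 -0.02335039] 0.2724616335882566
shift [ 0.2941 -0.0201 -0.0011] rot [ 7.000e-02  6.000e-02 -6.496e+01]
```

View pics/w2.png

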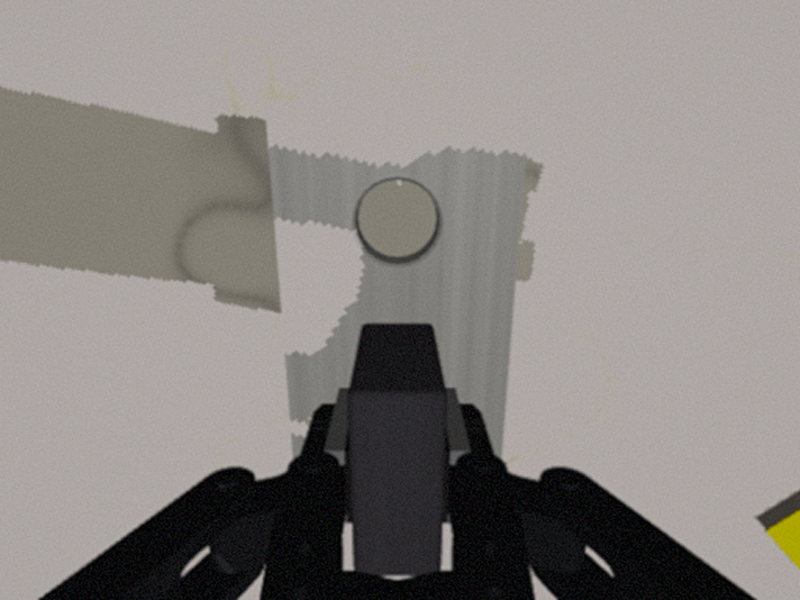

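Lifted and level. The near hole is at about (398,218) and the grip is centred at u≈397.

```bash
python3 - <<'E'
from h import *
c=dict(np.load('w2.npz'));o=np.load('o2.npz');f=.64
R=Ro.from_rotvec(o['r']).as_matrix()
h=at(c,(398.5*f-.5,218.5*f-.5),.151);print(h,(R.T@(h-o['p'])).round(4))
for p in((272,220),(507,462)):print((R.T@(at(c,np.array(p)*f,.151)-o['p'])).round(4))
E
```

```text
[ 0.48329266 -0.22371078  0.151     ] [0.0617 0.0025 0.084 ]
[ 0.061  -0.0368  0.0839]
[-0.0283  0.0431  0.0841]
```

>>> servo_tool --motion '[{"claw": 0.01,"x": 0.294,"y": -0.02,"z": -0.001,"rx": 0,"ry": 0,"rz": -65},{"claw": 0.01,"x": 0.294,"y": -0.02,"z": -0.001,"rx": 0,"ry": 0,"rz": -65},{"claw": 0.01,"x": 0.294,"y": -0.02,"z": -0.001,"rx": 0,"ry": 0,"rz": -65},{"claw": 0.01,"x": 0.294,"y": -0.02,"z": -0.001,"rx": 0,"ry": 0,"rz": -65},{"claw": 0.01,"x": 0.294,"y": -0.02,"z": -0.001,"rx": 0,"ry": 0,"rz": -65},{"claw": 0.01,"x": 0.294,"y": -0.02,"z": -0.001,"rx": 0,"ry": 0,"rz": -65},{"claw": 0.01,"x": 0.294,"y": -0.02,"z": -0.001,"rx": 0,"ry": 0,"rz": -65},{"claw": 0.01,"x": 0.294,"y": -0.02,"z": -0.001,"rx": 0,"ry": 0,"rz": -65}]'

```text
clock: 5.6
tool_pos: [0.5858, -0.0126, 0.2316]
tcp_rot: [-1.485, -2.762, 0.004]
ft_force: [0.4, 0.4, -6.5]
width: 0.271
gripper_force: 81.1
```

>>> servo_tool --motion '[{"claw": 0.01,"x": 0,"y": 0,"z": 0,"rx": 0,"ry": 0,"rz": 0},{"claw": 0.01,"x": 0,"y": 0,"z": 0,"rx": 0,"ry": 0,"rz": 0},{"claw": 0.01,"x": 0,"y": 0,"z": 0,"rx": 0,"ry": 0,"rz": 0}]'

```text
clock: 5.9
tool_pos: [0.5864, -0.0148, 0.2342]
tcp_rot: [-1.499, -2.758, 0.001]
ft_force: [0.3, -0.3, -6.7]
width: 0.271
gripper_force: 81.1
```

```bash
python3 - <<'E'
from h import *
c=vision.get_calibration('wrist')
im=vision.grab_frame('wrist')[:,:,::-1]
cv2.imwrite('pics/w3.png',cv2.resize(im,(800,600),interpolation=cv2.INTER_CUBIC))
np.savez('w3.npz',**c)
o=sensors.get_obs();print(o['tool_pos'],o['ft_force'],o['torque'],o['width'])
np.savez('o3.npz',p=o['tool_pos'],r=o['tcp_rot'])
go(.587,-.0145,.236,33)
E
```

```text
[ 0.58658507 -0.01492048  0.23476253] [ 0.19543851 -0.00775387 -6.35656503] [-0.01105808  0.06333295  0.00234664] 0.26960245230542157
shift [ 0.0001  0.0006 -0.0012] rot [-0.05 -0.05 -0.05]
```

View pics/w3.png

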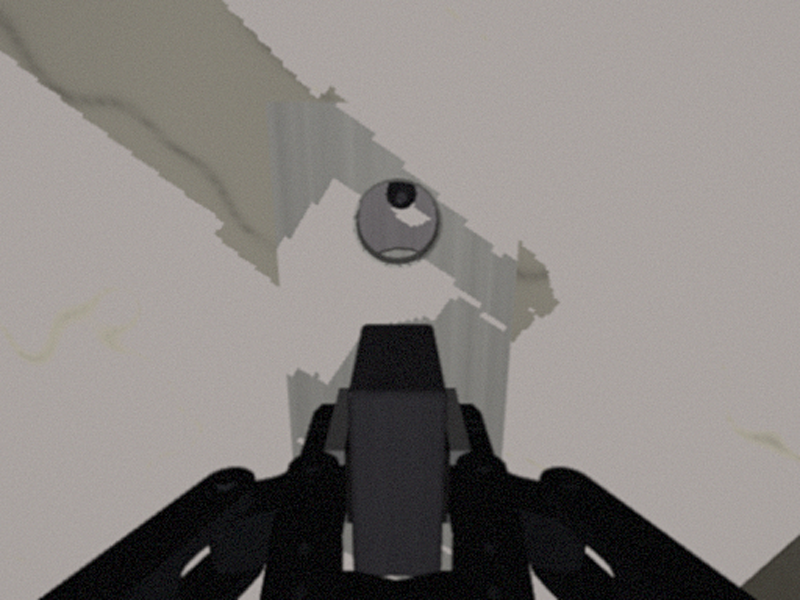

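Through the near hole, centred at (398,220), the pin tip shows at about (402,198).

```bash
python3 - <<'E'
from h import *
c=dict(np.load('w3.npz'));o=np.load('o3.npz');f=.64
R=Ro.from_rotvec(o['r']).as_matrix()
for p,z in(((398,220.5),.151),((402,198),.064),((401,194),.064)):
  h=at(c,((p[0]+.5)*f-.5,(p[1]+.5)*f-.5),z);print(h.round(4),(R.T@(h-o['p'])).round(4))
# crops: current top & side, with predicted hole/pin positions
t=vision.grab_frame('top')[:,:,::-1];s=vision.grab_frame('side')[:,:,::-1]
a=cv2.resize(t[120:220,200:310],None,fx=3.6,fy=3.6,interpolation=cv2.INTER_CUBIC)
b=cv2.resize(s[130:230,210:320],None,fx=3.6,fy=3.6,interpolation=cv2.INTER_CUBIC)
cv2.imwrite('pics/ts3.png',np.hstack([a,b]))
E
```

```text
[0.5547 0.0366 0.151 ] [0.0605 0.0013 0.0838]
[0.5575 0.036  0.064 ] [0.0584 0.0034 0.1708]
[0.5561 0.0373 0.064 ] [0.0603 0.003  0.1708]
```

View pics/ts3.png

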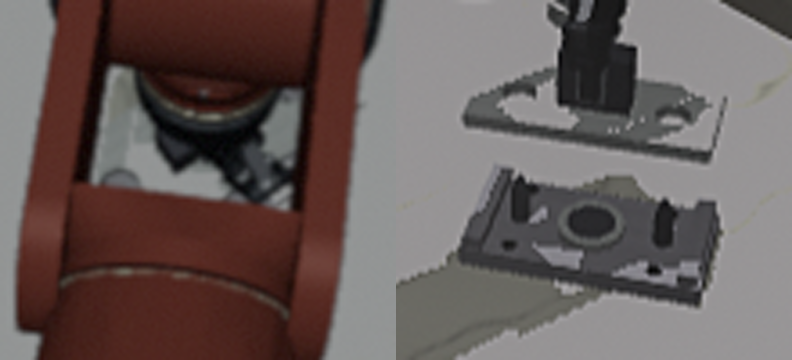

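>>> servo_tool --motion '[{"claw": 0.01,"x": 0,"y": 0.0013,"z": 0.01,"rx": 0,"ry": 0,"rz": 0},{"claw": 0.01,"x": 0,"y": 0.0013,"z": 0.03,"rx": 0,"ry": 0,"rz": 0},{"claw": 0.01,"x": 0,"y": 0.0013,"z": 0.05,"rx": 0,"ry": 0,"rz": 0},{"claw": 0.01,"x": 0,"y": 0.0013,"z": 0.064,"rx": 0,"ry": 0,"rz": 0},{"claw": 0.01,"x": 0,"y": 0.0013,"z": 0.064,"rx": 0,"ry": 0,"rz": 0},{"claw": 0.01,"x": 0,"y": 0.0013,"z": 0.064,"rx": 0,"ry": 0,"rz": 0},{"claw": 0.01,"x": 0,"y": 0.0013,"z": 0.064,"rx": 0,"ry": 0,"rz": 0}]'

```text
clock: 6.75
tool_pos: [0.589, -0.014, 0.1731]
tcp_rot: [1.497, 2.759, 0.001]
ft_force: [0.2, -0.7, -5.6]
width: 0.271
gripper_force: 80.8
```

```bash
python3 - <<'E'
from h import *
c=vision.get_calibration('wrist')
w=vision.grab_frame('wrist')[:,:,::-1]
s=vision.grab_frame('side')[:,:,::-1]
a=cv2.resize(w[80:230,180:330],None,fx=2.6,fy=2.6,interpolation=cv2.INTER_CUBIC)
b=cv2.resize(s[130:230,210:310],None,fx=3.9,fy=3.9,interpolation=cv2.INTER_CUBIC)
cv2.imwrite('pics/ws4.png',np.hstack([a,b]))
np.savez('w4.npz',**c)
o=sensors.get_obs();print(o['tool_pos'],o['ft_force'])
np.savez('o4.npz',p=o['tool_pos'],r=o['tcp_rot'])
go(.5879,-.0141,.17,33)
E
```

```text
[ 0.58898378 -0.01399781  0.1732338 ] [ 0.68834163 -0.38939    -6.00901892]
shift [ 0.0005 -0.001   0.0032] rot [0.12 0.11 0.05]
```

View pics/ws4.png

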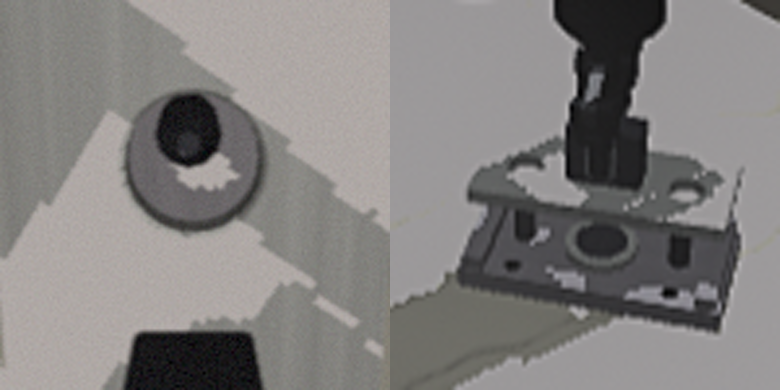

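Near the tips, the hole centre is at crop (194,160) and the pin tip at crop (187,147). The side view shows both pins under their holes.

```bash
python3 - <<'E'
from h import *
c=dict(np.load('w4.npz'));o=np.load('o4.npz')
R=Ro.from_rotvec(o['r']).as_matrix()
for p,z in(((194,160),.0893),((187,147),.064)):
  h=at(c,((p[0]+.5)/2.6-.5+180,(p[1]+.5)/2.6-.5+80),z);print(h.round(4),(R.T@(h-o['p'])).round(4))
cs=vision.get_calibration('side')
L=np.array([-np.sin(np.radians(33)),np.cos(np.radians(33)),0])
for sg in(1,-1):
  X=o['p']*[1,1,0]+sg*.06*L+[0,0,.0893]
  print('hole pred in crop',(proj(cs,X)[0]-[210,130])*3.9+[390,0])
E
```

```text
[0.5576 0.0371 0.0893] [0.0601 0.0014 0.0838]
[0.557  0.0355 0.064 ] [ 0.0591 -0.      0.1091]
hole pred in crop [522.71656255 163.0772116 ]
hole pred in crop [682.49128714 188.74911125]
```

>>> servo_tool --motion '[{"claw": 0.01,"x": -0.001,"y": -0.001,"z": 0,"rx": 0,"ry": 0,"rz": 0},{"claw": 0.01,"x": -0.001,"y": -0.001,"z": 0.005,"rx": 0,"ry": 0,"rz": 0},{"claw": 0.01,"x": -0.001,"y": -0.001,"z": 0.01,"rx": 0,"ry": 0,"rz": 0},{"claw": 0.01,"x": -0.001,"y": -0.001,"z": 0.015,"rx": 0,"ry": 0,"rz": 0},{"claw": 0.01,"x": -0.001,"y": -0.001,"z": 0.02,"rx": 0,"ry": 0,"rz": 0},{"claw": 0.01,"x": -0.001,"y": -0.001,"z": 0.025,"rx": 0,"ry": 0,"rz": 0},{"claw": 0.01,"x": -0.001,"y": -0.001,"z": 0.025,"rx": 0,"ry": 0,"rz": 0}]'

```text
clock: 7.55
tool_pos: [0.5871, -0.0152, 0.1453]
tcp_rot: [-1.497, -2.76, 0.001]
ft_force: [-0.3, -0.1, -7.0]
width: 0.269
gripper_force: 81.1
```

```bash
python3 - <<'E'
from h import *
w=vision.grab_frame('wrist')[:,:,::-1]
s=vision.grab_frame('side')[:,:,::-1]
a=cv2.resize(w[80:230,180:330],None,fx=2.6,fy=2.6,interpolation=cv2.INTER_CUBIC)
b=cv2.resize(s[130:230,210:310],None,fx=3.9,fy=3.9,interpolation=cv2.INTER_CUBIC)
cv2.imwrite('pics/ws5.png',np.hstack([a,b]))
o=sensors.get_obs();print(o['tool_pos'],o['ft_force'],o['torque'])
E
```

```text
[ 0.58770974 -0.01524462  0.14634506] [-0.11083685 -0.00882766 -6.22101344] [-0.0030517  -0.03110068  0.01126834]
```

View pics/ws5.png

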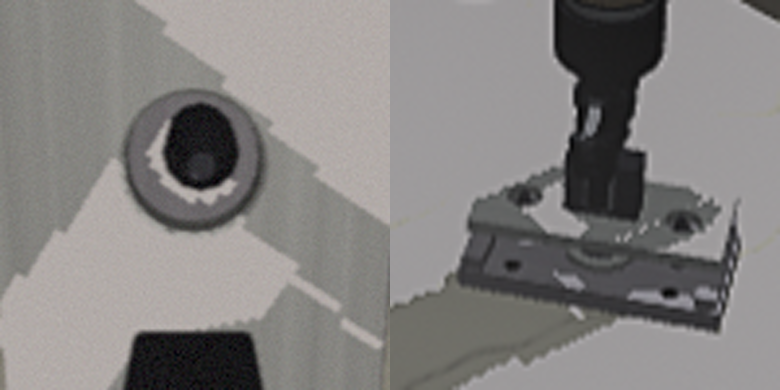

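Both pins are in their holes. The pin is about 1.5 mm towards +y in the near hole, so I'll correct that and continue down.

>>> servo_tool --motion '[{"claw": 0.01,"x": 0,"y": 0.0012,"z": 0.0,"rx": 0,"ry": 0,"rz": 0},{"claw": 0.01,"x": 0,"y": 0.0012,"z": 0.005,"rx": 0,"ry": 0,"rz": 0},{"claw": 0.01,"x": 0,"y": 0.0012,"z": 0.01,"rx": 0,"ry": 0,"rz": 0},{"claw": 0.01,"x": 0,"y": 0.0012,"z": 0.014,"rx": 0,"ry": 0,"rz": 0},{"claw": 0.01,"x": 0,"y": 0.0012,"z": 0.016,"rx": 0,"ry": 0,"rz": 0},{"claw": 0.01,"x": 0,"y": 0.0012,"z": 0.016,"rx": 0,"ry": 0,"rz": 0},{"claw": 0.01,"x": 0,"y": 0.0012,"z": 0.016,"rx": 0,"ry": 0,"rz": 0}]'

```text
clock: 8.35
tool_pos: [0.5888, -0.0146, 0.1306]
tcp_rot: [1.498, 2.761, -0.0]
ft_force: [0.7, -0.7, -6.8]
width: 0.269
gripper_force: 81.1
```

>>> servo_tool --motion '[{"claw": 0.01,"x": 0,"y": 0,"z": 0.001,"rx": 0,"ry": 0,"rz": 0},{"claw": 0.01,"x": 0,"y": 0,"z": 0.002,"rx": 0,"ry": 0,"rz": 0},{"claw": 0.01,"x": 0,"y": 0,"z": 0.002,"rx": 0,"ry": 0,"rz": 0},{"claw": 0.01,"x": 0,"y": 0,"z": 0.002,"rx": 0,"ry": 0,"rz": 0}]'

```text
clock: 8.75
tool_pos: [0.5888, -0.0146, 0.1287]
tcp_rot: [1.498, 2.761, 0.0]
ft_force: [-0.1, 0.3, -7.0]
width: 0.269
gripper_force: 81.1
```

>>> servo_tool --motion '[{"claw": 0.01,"x": 0,"y": 0,"z": 0.0008,"rx": 0,"ry": 0,"rz": 0},{"claw": 0.01,"x": 0,"y": 0,"z": 0.0008,"rx": 0,"ry": 0,"rz": 0},{"claw": 0.01,"x": 0,"y": 0,"z": 0.0008,"rx": 0,"ry": 0,"rz": 0}]'

```text
clock: 9.05
tool_pos: [0.589, -0.0147, 0.1283]
tcp_rot: [1.498, 2.761, 0.0]
ft_force: [-1.3, -1.4, -2.9]
width: 0.269
gripper_force: 81.6
```

Contact is starting at the expected height (TCP 0.128).

>>> servo_tool --motion '[{"claw": 0.01,"x": 0,"y": 0,"z": 0.0008,"rx": 0,"ry": 0,"rz": 0},{"claw": 0.01,"x": 0,"y": 0,"z": 0.0008,"rx": 0,"ry": 0,"rz": 0},{"claw": 0.01,"x": 0,"y": 0,"z": 0.0008,"rx": 0,"ry": 0,"rz": 0}]'

```text
clock: 9.35
tool_pos: [0.5892, -0.0148, 0.1279]
tcp_rot: [1.498, 2.761, 0.0]
ft_force: [-1.6, -2.1, 3.1]
width: 0.27
gripper_force: 82.3
```

```bash
python3 - <<'E'
from h import *
w=vision.grab_frame('wrist')[:,:,::-1]
s=vision.grab_frame('side')[:,:,::-1]
a=cv2.resize(w[80:230,180:330],None,fx=2.6,fy=2.6,interpolation=cv2.INTER_CUBIC)
b=cv2.resize(s[130:230,210:310],None,fx=3.9,fy=3.9,interpolation=cv2.INTER_CUBIC)
cv2.imwrite('pics/ws6.png',np.hstack([a,b]))
o=sensors.get_obs();print(o['tool_pos'],o['ft_force'],o['torque'])
E
```

```text
[ 0.5891907  -0.01481788  0.12790666] [-2.265686   -1.85523067  3.64950749] [0.26980188 0.94667098 0.12077773]
```

View pics/ws6.png

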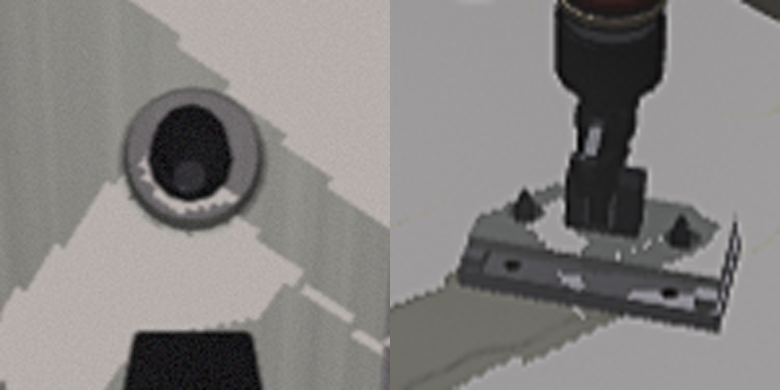

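Both pins stand through the holes. The contact moment points to one corner touching first, so I'll press slightly further to level the plate before releasing.

>>> servo_tool --motion '[{"claw": 0.01,"x": 0,"y": 0,"z": 0.0008,"rx": 0,"ry": 0,"rz": 0},{"claw": 0.01,"x": 0,"y": 0,"z": 0.0008,"rx": 0,"ry": 0,"rz": 0},{"claw": 0.01,"x": 0,"y": 0,"z": 0.0008,"rx": 0,"ry": 0,"rz": 0}]'

```text
clock: 9.75
tool_pos: [0.5892, -0.0148, 0.1279]
tcp_rot: [1.498, 2.761, -0.0]
ft_force: [-5.8, -1.3, 8.3]
width: 0.27
gripper_force: 83.3
```

```bash
python3 - <<'E'
from h import *
o=sensors.get_obs();print(o['tool_pos'],o['ft_force'],o['torque'])
go(.589,-.0148,.1279,33)
E
```

```text
[ 0.5892409  -0.01480034  0.12791399] [-5.8409126  -1.31293394  8.29086054] [0.3576554  1.28292634 0.17701159]
shift [ 0.0001 -0.0002  0.    ] rot [0.01 0.03 0.05]
```

It has bottomed out at exactly the expected height (0.0959 + 0.032). Releasing gently.

>>> servo_tool --motion '[{"claw": 0.01,"x": 0,"y": 0,"z": -0.001,"rx": 0,"ry": 0,"rz": 0},{"claw": 0.026,"x": 0,"y": 0,"z": -0.001,"rx": 0,"ry": 0,"rz": 0},{"claw": 0.035,"x": 0,"y": 0,"z": -0.001,"rx": 0,"ry": 0,"rz": 0},{"claw": 0.05,"x": 0,"y": 0,"z": -0.001,"rx": 0,"ry": 0,"rz": 0},{"claw": 0.07,"x": 0,"y": 0,"z": -0.001,"rx": 0,"ry": 0,"rz": 0},{"claw": 0.07,"x": 0,"y": 0,"z": -0.001,"rx": 0,"ry": 0,"rz": 0},{"claw": 0.07,"x": 0,"y": 0,"z": -0.001,"rx": 0,"ry": 0,"rz": 0}]' --grip_force 20

```text
clock: 10.45
tool_pos: [0.5889, -0.0146, 0.1272]
tcp_rot: [1.498, 2.761, 0.0]
ft_force: [-0.9, 0.1, -0.4]
width: 0.819
gripper_force: 0.0
```

>>> servo_tool --motion '[{"claw": 0.07,"x": 0,"y": 0,"z": -0.02,"rx": 0,"ry": 0,"rz": 0},{"claw": 0.07,"x": 0,"y": 0,"z": -0.05,"rx": 0,"ry": 0,"rz": 0},{"claw": 0.07,"x": 0,"y": 0,"z": -0.09,"rx": 0,"ry": 0,"rz": 0},{"claw": 0.07,"x": 0,"y": 0,"z": -0.13,"rx": 0,"ry": 0,"rz": 0},{"claw": 0.07,"x": 0,"y": 0,"z": -0.15,"rx": 0,"ry": 0,"rz": 0},{"claw": 0.07,"x": 0,"y": 0,"z": -0.15,"rx": 0,"ry": 0,"rz": 0},{"claw": 0.07,"x": 0,"y": 0,"z": -0.15,"rx": 0,"ry": 0,"rz": 0}]'

```text
clock: 11.15
tool_pos: [0.5887, -0.0146, 0.277]
tcp_rot: [1.498, 2.761, 0.0]
ft_force: [-0.7, -0.8, -0.5]
width: 0.821
gripper_force: 0.0
```

```bash
python3 - <<'E'
from h import *
w=vision.grab_frame('wrist')[:,:,::-1]
s=vision.grab_frame('side')[:,:,::-1]
a=cv2.resize(w[40:290,130:380],None,fx=1.56,fy=1.56,interpolation=cv2.INTER_CUBIC)
b=cv2.resize(s[130:230,210:310],None,fx=3.9,fy=3.9,interpolation=cv2.INTER_CUBIC)
cv2.imwrite('pics/ws7.png',np.hstack([a,b]))
o=sensors.get_obs();print(o['tool_pos'],o['ft_force'],o['width'],o['dq'].round(4))
E
```

```text
[ 0.5879498  -0.01448176  0.27488449] [-0.49239102 -0.32065104 -0.58609795] 0.8136458439867181 [ 0.0003  0.0084  0.0059  0.0008 -0.0001  0.0005]
```

View pics/ws7.png

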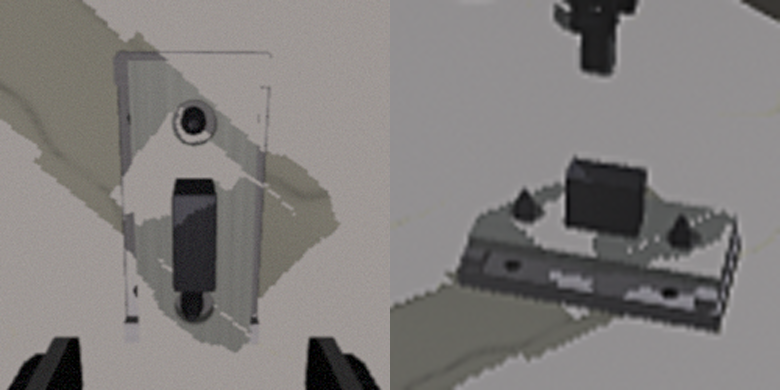

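The long plate lies flat on the rails with both pins through its holes, and the gripper is well clear. Handing in.

```bash
python3 -c "
from rig import ticket
print(ticket.close_job())"
```

```text
the job is handed in; nothing more can be done
None
```

The longer plate is home on the fixture's rails with both pins through its holes; I carried it all the way down in the gripper, let go, left the shorter plate alone, and handed the job in at about 11 s.

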